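# Couple a drawbar with a quick-release pin

### The arm

A 6-joint arm with a two-finger parallel gripper is mounted at the origin on a cart in front of the work surface, level with it; the furniture and walls round the work are solid. World frame = base frame: x ahead of the robot, y to its left, z up, the work surface at z = 0. Lengths are in mm, angles in rad, forces in N, time in s.
With the tool pointing down it reaches from about 375 to 975 mm from the base axis. Payload 3.8 kg.
Tool frame: the origin (TCP) lies midway between the tips of the shut fingers; the grasp point (between the pads) lies 19 mm behind it (bot.grasp_offset is the distance from the TCP to the grasp point, in mm); z points along the fingers, y is the line along which they close (so a half turn about z gives the same grasp; the last joint's range is limited). The gripper opens to 85 mm and grips with 20 to 120 N. Pads are 22 mm wide; open, the fingers measure 114 mm over their backs; the gripper's body (76 mm by 85 mm) begins 54 mm behind the grasp point. The pads swing forward as they close: fully open they stand 13 mm farther back than shut.
Start: joints at [1.23, 0.264, 1.604, -0, 1.274, -0.037], TCP at [201.923, 644.085, 231.28] pointing down, gripper open.
Joint ranges: [-2.63, 2.63], [-0.94, 2.18], [0.31, 2.57], [-1.31, 4.45], [0, 2.66], [-2.55, 2.55]. Speed limits (rad/s): [2.57, 2.57, 3.14, 3.14, 3.14, 3.14].

### API

Orientations are given as a unit quaternion [w, x, y, z].
In Python, from rig import bot, imaging, ticket gives the robot as it stands. The module is installed in compiled form; this text tells all that it offers.
- The arm moves only by the tool step_arm, never from a script. Its arguments are lists of equal length, an entry for each row: "dp": the shift along the tool's x, y, z in m, a list of three; "rotation": the turn, a rotation vector about the tool's x, y, z in degrees, a list of three. In form: {"dp": [[dx, dy, dz], ...], "rotation": [[wx, wy, wz], ...]}. A call has 1 to 10 rows; each row shifts and turns the commanded pose from where the row before left it, along the tool's axes as they then stand; what a row does not reach is not made up. A row lasts 1/12 s, in which the tool goes at most 41.7 mm and 7.16 degrees, less where a joint would pass 70% of its speed; a pose out of reach is approached as far as the arm can. A call is refused whole if a number of a shift passes 0.0417 or a number of a turn 7.16, either way. A call with a gripper value outside its range is refused whole. "grip" is the finger opening in m, from 0 to 0.0854, set as the call begins (left out, the last holds). The fingers move at their own pace and stop on an object; "grip_force" is the grip in N (left out, the last holds). Time passes only in rows, so rows that do not move let the fingers close. It gives the time, the measured TCP pose, the force, the opening and the grip force at its end, in the units of the state.
- bot.get_obs(): the state, without advancing time (a new reading comes with each control period).
- imaging.capture(name): name is "scene" or "top" or "wrist"; returns a dict with "pixels" (400x640x3 uint8, blue, green, red), "mtx" (3x3 intrinsics, pixels), "world_from_camera" (4x4, takes a point from camera to world coordinates). Camera axes: x right, y down, z forward; pixel columns grow to the right and rows downward; lengths in mm; the calibration is good to about 2 mm. A picture is of the moment at which its call begins. There is no depth.
- ticket.close_job(): hands the job in; it is judged then, once.
The state is a dict: "t": time; "q": joint angles; "dq": joint speeds; "tau": joint torques, N m; "tool_pos": TCP position; "tool_rot": TCP orientation; "wrist_force": force on the tool from outside, world axes, zero at the start; "wrist_torque": the same for the moment, N m; "width": finger opening in mm; "finger_force": force on a finger pad.
Only numpy, scipy, OpenCV 4.12 (cv2) and the standard library are available. Lean on these libraries where they do the work, as an engineer would, in place of code of your own. Each camera call takes 0.05 s, during which the arm holds its last target. There are 200 camera calls.

### The job

Couple the drawbar to the clevis: first push the drawbar home by its knob until it stops, then take the quick-release pin out of its parking block with its thumb button squeezed in, and pass it through both ears of the leaning clevis and the loose eye trapped between them until its flange seats, without forcing it. Let go so that the button springs out and the pin is locked, and do not disturb the jar, bearing and wood block standing by.

Things in the scene. Friction and masses are not known exactly. Their poses are not given: they have to be found in the camera images.
- fixture: Bolted grey fixture; origin on the bench below the clevis hole; base plate 110 x 275 x 10 mm. Between its ears lies the drawbar's 8 x 36 mm tongue with a 17 mm eye. The tongue is riveted on loosely: even with the bar home the eye hides up to 7.5 mm either way along clevis_seat x. It swings at about 1 N; a nose that enters the eye draws it in line, one that misses stops on the tongue.
- clevis_seat (a point): Centre of the upper ear's slot, on its top face, 100 mm above the bench. z: hole axis outward, leaning 24 degrees to the robot side; y: level, along the drawbar to its knob; x: up the slope. Down the hole: ear 0-8 mm, gap with tongue (9-17 mm deep), ear 18-26 mm, then free. Upper ear: slot 20 (x) x 16.2 mm; lower: round, 16.2 mm. Ears 44 x 44 mm. Drawbar guide 60-100 mm off along +y, 4 mm lower.
- drawbar (a joint): Travel of the steel drawbar along clevis_seat y, m: 0 = home (its collar meets the guide: a firm stop; the eye is then between the ears), up to 0.045 = drawn out. It slides with 2.5 N of friction and stays where it is left.
- drawbar_knob (a point): Point on the axis of the drawbar's black upright knob (20 mm diameter, axis along clevis_seat z), 17 mm below its top and 35 mm above the bar; axes as clevis_seat's. Home, it is at y = 150, z = 25 mm in clevis_seat's axes. Push it along -y; it moves only along y.
- pin: Quick-release pin, 0.13-0.21 kg; origin: centre of the flange's underside, z up the pin to its handle. Flange 29 mm diameter, 5 mm thick. Shank 14 mm diameter down to z = -37 mm, then a nose tapering to 7 mm at z = -50 mm. At first it stands upright, seated and locked in the parking block, turned within 0.7 rad of the block's yaw.
- pin_grip (a point): Middle of the pin's black rubber-coated handle, 27 mm above the flange's underside; axes as the pin's. Handle z 5-49 mm over the flange's underside, 26 mm wide in y, from x = -13 to +9 mm; the steel thumb button (17 wide, 30 mm tall) on its +x side stands out to x = +17 and goes in to +12 mm. Grasp across x: 30 mm over back and button, 25 mm with it in.
- pin_button (a joint): Travel of the pin's thumb button, m: 0 = out, 0.005 = fully in; 5 N start it, 10 N hold it in. It works two locking balls on the shank's +y and -y sides, 29-35 mm below the flange: out, they stand 4 mm proud of the shank and stop the pin at any hole's edge (they cannot be forced in); button fully in, they are inside the shank.
- parking_block: Fixed grey bridge: block 50 x 50 x 26 mm on two legs, top face 72 mm above the bench, with an upright 16.2 mm through hole at its centre where the pin is parked; origin on the bench below the hole.
- jar: Bystander: small lidded jar, 56 mm diameter, 91 mm tall; origin centre of underside.
- bearing: Bystander: ball bearing lying flat, 72 mm diameter, 17 mm thick; origin centre of underside.
- wood_block: Bystander: pine offcut 60 x 120 x 34 mm; origin centre of underside.
Mind the look-alikes: they are no part of the job. What is shaped like the parking_block but red is not meant. Leave any red look-alike of the pin alone.

How it is judged (in metres and radians):
On the way, in this order (a step that is already met when the one before it is completed fails the run):
1. the drawbar is pushed home, the pin still parked (value of joint drawbar below 0.003 m and distance between pin and parking_block below 0.105 m), for 0.2 s.
2. the pin is drawn right out of the parking block (distance between pin and parking_block above 0.13 m), for 0.1 s.
At the end, for the whole second after the job is handed in: The drawbar is home (within 5 mm); the pin stands at rest through both ears and the eye, flange on the upper ear (within 4 mm along the hole, 6 mm in all; it may lean up to 11 degrees in the slot); its button has sprung out (within 1 mm), so that the balls lock below the lower ear (value of joint drawbar below 0.005 m and z of pin in the frame of clevis_seat between -0.004 and 0.004 m and distance between pin and clevis_seat below 0.006 m and angle between the z axis of pin and the z axis of clevis_seat, either way round below 0.2 rad and value of joint pin_button below 0.001 m and linear speed of pin below 0.02 m/s); the robot touches nothing.
It fails at once if jar, bearing or wood block moved by more than 30 mm (distance of any of jar, bearing, wood_block from where it was at the start of the episode above 0.03 m).
It fails at once if the pin is rammed against the clevis (over 90 N) (contact force between pin and fixture above 90 N).
It also fails if it takes over 58 s, if anything falls off the work surface, if the arm or the gripper's body presses on something with over 40 N, if the wrist force passes 120 N, or if a joint passes its speed limit or range.

## Working session

There is one attempt and no reset: what is moved stays moved. The work goes in short steps, Python scripts to look and compute and a tool call to move; the robot and the scene stay as the last step left them, time stands still between calls to the robot, and variables do not carry over. Pictures are saved under pics/ and viewed, at most 10 in all, crops included, and the job is handed in when it is done.

Besides the shell and the picture viewer there is one more tool, called as a command line: name --argument value ..., lists and objects as JSON in quotes. step_arm: Moves the arm, as the interface text tells. Its arguments: {"type":"object","properties":{"dp":{"type":"array"},"rotation":{"type":"array"},"grip":{"type":"number"},"grip_force":{"type":"number"}},"required":["dp","rotation"]}

```bash
mkdir -p pics
python3 - <<'E'
from rig import bot, imaging, ticket
import cv2,numpy as np,pickle
for n in("scene","top"):
    c=imaging.capture(n); cv2.imwrite(f"pics/{n}0.png",c["pixels"]); pickle.dump(c,open(f"{n}0.pkl","wb"))
    print(n,c["mtx"].round(1).tolist(),c["world_from_camera"].round(3).tolist())
o=bot.get_obs();print(o)
E
```

```text
scene [[363.3, 0.0, 316.5], [0.0, 363.3, 201.5], [0.0, 0.0, 1.0]] [[-0.403, 0.799, -0.445, 856.557], [0.915, 0.351, -0.198, -30.89], [-0.002, -0.487, -0.873, 864.191], [0.0, 0.0, 0.0, 1.0]]
top [[436.4, 0.0, 317.7], [0.0, 436.4, 202.7], [0.0, 0.0, 1.0]] [[-0.007, -0.984, 0.18, 238.968], [-1.0, 0.006, -0.005, -179.228], [0.004, -0.18, -0.984, 1387.013], [0.0, 0.0, 0.0, 1.0]]
{'t': 0.1, 'q': array([ 1.23008538e+00,  2.64677278e-01,  1.60525183e+00, -4.67745505e-06,
        1.27370428e+00, -3.69067901e-02]), 'dq': array([-0.0001853 , -0.00131673, -0.00275273, -0.00121329,  0.00112693,
       -0.00028043]), 'tau': array([-3.21104108e-04, -5.16702211e+01, -3.68589020e+01, -9.16659337e-05,
        6.28343085e-03,  9.44979433e-06]), 'tool_pos': array([201.7121232 , 643.45638129, 230.07911725]), 'tool_rot': array([-1.89316146e-04,  1.51317823e-01,  9.88484636e-01, -1.00265450e-03]), 'wrist_force': array([ 0.50010933, -0.16423926, -0.53596942]), 'wrist_torque': array([ 0.01929037, -0.01332069, -0.01434664]), 'finger_force': 0.0, 'width': 85.40275340359142}
```

View pics/top0.png

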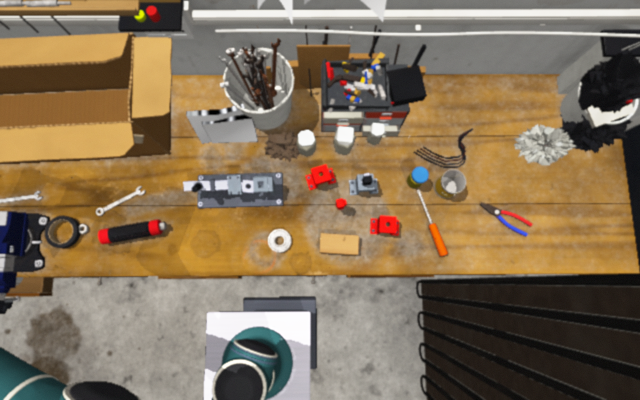

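View pics/scene0.png

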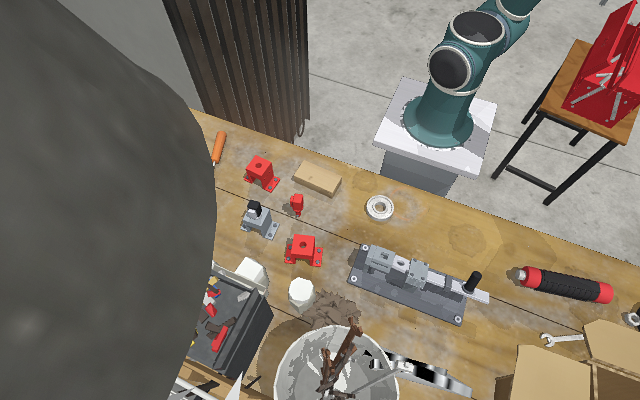

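The fixture is at about (240,190) in the top view and the grey parking block with the pin at (364,184); in the scene view they are at (415,275) and (258,218). Next I'll enlarge those areas.

Run:
```python
import cv2,numpy as np
t=cv2.imread("pics/top0.png");s=cv2.imread("pics/scene0.png")
def cr(im,x,y,w,h,k):
    return cv2.resize(im[y:y+h,x:x+w],None,fx=k,fy=k,interpolation=cv2.INTER_CUBIC)
a=cr(t,180,160,110,55,5) #550x275
b=cr(t,345,165,40,40,6)  #240x240
c=cr(s,340,235,155,95,3.5) #542x332
d=cr(s,235,190,50,55,5) #250x275
o=np.zeros((600,800,3),np.uint8)
o[:275,:550]=a;o[:240,555:795]=b
o[270:270+0]=0
o[268+0:268+332,:542]=c[:332]
o[300:575,548:798]=d
cv2.imwrite("pics/crop0.png",o)
```

```text
(no output)
```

View pics/crop0.png

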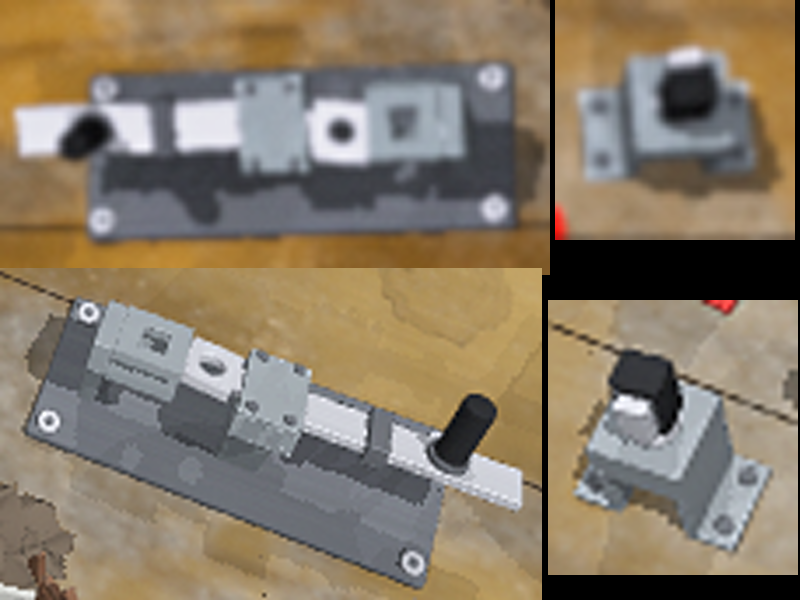

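The crop shows the following:
- **Ear slot:** (403,123) in the top part and (157,341) in the scene part.
- **Base plate screws:** (105,88), (101,221), (491,77) and (494,208).
- **Knob top:** (97,128) in the top part and (482,402) in the scene part.
- **Pin button:** it faces away from the robot, towards +x world.

```bash
cat > h.py <<'E'
import numpy as np,pickle
from scipy.spatial.transform import Rotation as R
def ray(c,p):
    d=np.linalg.inv(c["mtx"])@[p[0],p[1],1]; T=np.array(c["world_from_camera"])
    d=T[:3,:3]@d; return T[:3,3],d/np.linalg.norm(d)
def atz(c,p,z):
    o,d=ray(c,p); return o+d*(z-o[2])/d[2]
def tri(*cp):
    A=np.zeros((3,3));b=np.zeros(3)
    for c,p in cp:
        o,d=ray(c,p);M=np.eye(3)-np.outer(d,d);A+=M;b+=M@o
    return np.linalg.solve(A,b)
def proj(c,X):
    T=np.linalg.inv(np.array(c["world_from_camera"]));v=T[:3,:3]@X+T[:3,3];v=c["mtx"]@v;return v[:2]/v[2]
E
python3 - <<'E'
from h import *
t=pickle.load(open("top0.pkl","rb"));s=pickle.load(open("scene0.pkl","rb"))
a=lambda x,y:(180+x/5,160+y/5); b=lambda x,y:(345+(x-555)/6,165+y/6)
c=lambda x,y:(340+x/3.5,235+(y-268)/3.5); d=lambda x,y:(235+(x-548)/5,190+(y-300)/5)
P=lambda n,v:print(n,np.round(v,1))
for n,q in dict(TL=(105,88),BL=(101,221),TR=(491,77),BR=(494,208)).items(): P(n,atz(t,a(*q),10))
for n,q in dict(rTR=(88,312),fTR=(49,420),fTL=(412,562)).items(): P(n,atz(s,c(*q),10))
P("slot top",atz(t,a(403,123),100));P("slot sc",atz(s,c(157,341),100));P("slot tri",tri((t,a(403,123)),(s,c(157,341))))
P("eye tri",tri((t,a(342,131)),(s,c(213,366))))
P("knob tri",tri((t,a(97,128)),(s,c(482,402))))
# block top corners z=72
for n,q in dict(l=(590,445),f=(680,478),r=(722,392),bk=(640,350)).items(): P("blk "+n,atz(s,d(*q),72))
for n,q in dict(tl=(628,60),bl=(632,152),br=(738,148),tr=(730,60)).items(): P("blkT "+n,atz(t,b(*q),72))
for n,q in dict(tl=(614,362),tr=(674,362),br=(680,398),bl=(612,395)).items(): P("handle",atz(s,d(*q),121))
P("handle top T",atz(t,b(690,92),121))
E
```

```text
TL [575.8 191.1  10. ]
BL [488.3 190.   10. ]
TR [581.8 -58.8  10. ]
BR [495.3 -61.5  10. ]
rTR [493.2 -59.5  10. ]
fTR [578.8 -56.7  10. ]
fTL [572.2 193.4  10. ]
slot top [531.1 -13.8 100. ]
slot sc [532.4  -9.6 100. ]
slot tri [531.5 -11.4  97. ]
eye tri [529.   26.9  87.2]
knob tri [517.1 163.4 155.8]
blk l [ 568.8 -354.    72. ]
blk f [ 566.9 -305.5   72. ]
blk r [ 517.  -308.6   72. ]
blk bk [ 512.3 -357.2   72. ]
blkT tl [ 566.3 -308.9   72. ]
blkT bl [ 517.7 -309.9   72. ]
blkT br [ 519.5 -364.4   72. ]
blkT tr [ 566.  -361.7   72. ]
handle [ 544.2 -345.1  121. ]
handle [ 532.9 -319.4  121. ]
handle [ 548.6 -307.8  121. ]
handle [ 559.9 -337.4  121. ]
handle top T [ 537.6 -334.5  121. ]
```

```bash
cat >> h.py <<'E'
def Rq(q): return R.from_quat([q[1],q[2],q[3],q[0]])
def down(yaw,lean=0):
    """tool z down (leaned by 'lean' rad: tool z=-clevis z), tool y at angle yaw from world +y"""
    z=-np.array([-np.sin(lean),0,np.cos(lean)]); y=np.array([-np.sin(yaw),np.cos(yaw),0])
    y-=z*(y@z); y/=np.linalg.norm(y); return R.from_matrix(np.c_[np.cross(y,z),y,z])
def plan(o,pos,Rt=None):
    Rc=Rq(o["tool_rot"]); d=Rc.inv().apply(np.array(pos)-o["tool_pos"]); print("tool dp mm",d.round(1),"norm",np.linalg.norm(d).round(1))
    if Rt is not None: print("then rot deg",(Rc.inv()*Rt).as_rotvec(degrees=True).round(2))
E
python3 - <<'E'
from h import *
from rig import bot
plan(bot.get_obs(),[518,235,231],down(0.026))
t=pickle.load(open("top0.pkl","rb"));s=pickle.load(open("scene0.pkl","rb"))
print(atz(t,(180+97/5,160+128/5),138),atz(s,(340+482/3.5,235+134/3.5),138))
E
```

```text
tool dp mm [-4.240e+02 -2.951e+02 -3.000e-01] norm 516.6
then rot deg [ -0.12  -0.02 -18.9 ]
[520.47210602 160.35805555 138.        ] [507.70999502 176.43596125 138.        ]
```

step_arm --dp '[[-0.03, -0.021, 0], [-0.03, -0.021, 0], [-0.03, -0.021, 0], [-0.03, -0.021, 0], [-0.03, -0.021, 0], [-0.03, -0.021, 0], [-0.03, -0.021, 0], [-0.03, -0.021, 0], [-0.03, -0.021, 0], [-0.03, -0.021, 0]]' --rotation '[[0, 0, 0], [0, 0, 0], [0, 0, 0], [0, 0, 0], [0, 0, 0], [0, 0, 0], [0, 0, 0], [0, 0, 0], [0, 0, 0], [0, 0, 0]]' --grip 0

```text
t: 0.93
tool_pos: [425.8, 352.2, 230.9]
tool_rot: [-0.0, 0.151, 0.989, -0.0]
wrist_force: [0.8, 0.5, -0.0]
width: -0.5
finger_force: 0.0
```

step_arm --dp '[[-0.03, -0.021, 0], [-0.03, -0.021, 0], [-0.03, -0.021, 0], [-0.03, -0.021, 0], [0, 0, 0], [0, 0, 0], [0, 0, 0], [0, 0, 0], [0, 0, 0]]' --rotation '[[0, 0, 0], [0, 0, 0], [0, 0, 0], [0, 0, 0], [0, 0, -6.3], [0, 0, -6.3], [0, 0, -6.3], [0, 0, 0], [0, 0, 0]]'

```text
t: 1.68
tool_pos: [514.5, 237.7, 230.8]
tool_rot: [-0.0, -0.011, 1.0, -0.0]
wrist_force: [-0.2, 0.5, 0.0]
width: 0.3
finger_force: 0.0
```

Run:
```python
from h import *
from rig import bot,imaging
import cv2
o=bot.get_obs();print(o["tool_pos"],o["wrist_force"],o["t"],o["width"])
c=imaging.capture("wrist");cv2.imwrite("pics/w1.png",c["pixels"]);pickle.dump(c,open("w1.pkl","wb"))
print(proj(c,np.array([516,170,138])),proj(c,np.array([531.5,-11,100])),proj(c,o["tool_pos"]))
```

```text
[514.47912936 237.6750198  230.79096658] [-0.16078862  0.47289824  0.02703824] 1.6833 0.26206786864101345
[235.42291245 197.96029248] [ 58.44754113 198.13343842] [317.15292748 248.1128992 ]
```

View pics/w1.png

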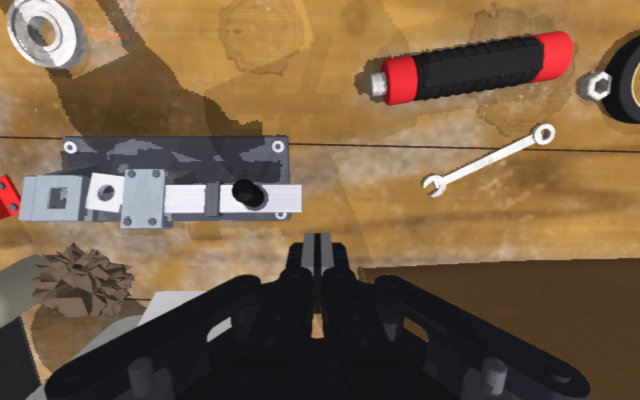

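The knob top is at (243,187), so it is at world (508,176) and the bar is drawn out about 37 mm. The slot at (59,197) agrees with its predicted pixel.

step_arm --dp '[[0, 0, 0.035], [0, 0, 0.035], [0, 0, 0.035], [0, 0, 0.017], [0, -0.015, 0], [0, -0.015, 0], [0, -0.008, 0], [0, -0.008, 0]]' --rotation '[[0, 0, 0], [0, 0, 0], [0, 0, 0], [0, 0, 0], [0, 0, 0], [0, 0, 0], [0, 0, 0], [0, 0, 0]]'

```text
t: 2.4
tool_pos: [516.3, 191.9, 110.2]
tool_rot: [0.0, -0.012, 1.0, 0.001]
wrist_force: [-0.1, 3.2, -2.4]
width: 0.0
finger_force: 1.6
```

step_arm --dp '[[0, -0.006, 0], [0, -0.006, 0], [0, -0.004, 0], [0, -0.003, 0], [0, -0.002, 0], [0, 0, 0]]' --rotation '[[0, 0, 0], [0, 0, 0], [0, 0, 0], [0, 0, 0], [0, 0, 0], [0, 0, 0]]'

```text
t: 2.9
tool_pos: [517.1, 170.6, 109.8]
tool_rot: [0.001, -0.013, 1.0, -0.0]
wrist_force: [0.5, 0.4, 0.1]
width: 0.0
finger_force: 0.3
```

Contact was made with about 3 N of drag. I'll keep pushing gently until it stops.

step_arm --dp '[[0, -0.003, 0], [0, -0.002, 0], [0, -0.002, 0], [0, -0.0015, 0], [0, 0, 0]]' --rotation '[[0, 0, 0], [0, 0, 0], [0, 0, 0], [0, 0, 0], [0, 0, 0]]'

```text
t: 3.32
tool_pos: [517.1, 162.2, 109.4]
tool_rot: [0.0, -0.013, 1.0, -0.0]
wrist_force: [0.5, 1.3, 1.6]
width: 0.1
finger_force: 0.8
```

step_arm --dp '[[0, -0.0015, 0], [0, -0.001, 0], [0, 0, 0]]' --rotation '[[0, 0, 0], [0, 0, 0], [0, 0, 0]]'

```text
t: 3.57
tool_pos: [517.1, 160.8, 109.4]
tool_rot: [0.0, -0.013, 1.0, 0.001]
wrist_force: [1.3, 5.7, 0.4]
width: 0.1
finger_force: 2.9
```

step_arm --dp '[[0, -0.001, 0], [0, -0.001, 0], [0, 0, 0]]' --rotation '[[0, 0, 0], [0, 0, 0], [0, 0, 0]]'

```text
t: 3.82
tool_pos: [517.1, 160.7, 109.5]
tool_rot: [0.001, -0.012, 1.0, 0.003]
wrist_force: [0.9, 12.7, 0.3]
width: -0.0
finger_force: 6.1
```

The bar is home: it stopped at 160.7 with the force rising to 12.7 N. Next I'll back off and rise, then look straight down the hole axis and at the pin.

step_arm --dp '[[0, 0.01, 0], [0, 0.01, 0], [0, 0, -0.035], [0, 0, -0.035], [0, 0, -0.035], [0, 0, 0]]' --rotation '[[0, 0, 0], [0, 0, 0], [0, 0, 0], [0, 0, 0], [0, 0, 0], [0, 0, 0]]'

```text
t: 4.32
tool_pos: [520.5, 179.2, 222.2]
tool_rot: [0.006, -0.013, 1.0, 0.001]
wrist_force: [1.2, 0.8, 1.0]
width: -0.0
finger_force: 0.0
```

Run:
```python
from h import *
from rig import bot
c=pickle.load(open("w1.pkl","rb"));T=np.array(c["world_from_camera"])
Rt=R.from_matrix(np.eye(3)); 
Rw=Rq([0,-0.0115,1,0]);p=np.array([514.5,237.7,230.8])
tc=Rw.inv().apply(T[:3,3]-p);Rc=Rw.inv().as_matrix()@T[:3,:3];print(tc,Rc.round(3))
lean=np.radians(24);Rg=down(0.026,lean);S=np.array([531.5,-11,100]);zc=-Rg.as_matrix()[:,2]
# tool pose so that slot at camera-frame ray straight below cam: cam centre on axis 180 above
for h in(150,180):
    cam=S+zc*h; tool=cam-Rg.apply(tc); print(h,tool.round(1)); plan(bot.get_obs(),tool,Rg)
```

```text
[ 7.00552404e+01  1.63649947e-02 -1.42516701e+02] [[-0.001 -0.961 -0.278]
 [ 1.    -0.001 -0.001]
 [ 0.    -0.278  0.961]]
150 [592.4  -9.4 135.3]
tool dp mm [ -65.9 -190.6   87.3] norm 219.7
then rot deg [  0.72 -23.32   0.14]
180 [580.2  -9.4 162.7]
tool dp mm [ -54.  -190.2   59.7] norm 206.5
then rot deg [  0.72 -23.32   0.14]
```

Run:
```python
from h import *
from rig import bot
tc=np.array([70,0,-142.5]);S=np.array([531.5,-11,100]);zc=np.array([-.407,0,.914])
Rg=down(0.026,np.radians(12))
tool=S+zc*180-Rg.apply(tc);print(tool);plan(bot.get_obs(),tool,Rg)
```

```text
[556.31560619  -9.21994593 139.68307887]
tool dp mm [ -29.8 -189.5   82.5] norm 208.8
then rot deg [  0.42 -11.33   0.06]
```

step_arm --dp '[[-0.006, -0.038, 0], [-0.006, -0.038, 0], [-0.006, -0.038, 0], [-0.006, -0.038, 0.005], [-0.006, -0.038, 0.02], [0, 0, 0.028], [0, 0, 0.028], [0, 0, 0], [0, 0, 0], [0, 0, 0]]' --rotation '[[0, 0, 0], [0, 0, 0], [0, 0, 0], [0, 0, 0], [0, 0, 0], [0, 0, 0], [0, 0, 0], [0.2, -5.7, 0], [0.2, -5.7, 0], [0, 0, 0]]'

```text
t: 5.15
tool_pos: [544.3, -9.5, 128.4]
tool_rot: [0.095, -0.013, 0.995, -0.002]
wrist_force: [-1.5, 0.3, -1.0]
width: -0.1
finger_force: 0.0
```

Run:
```python
from h import *
from rig import bot,imaging
import cv2
o=bot.get_obs();print(o["tool_pos"],o["wrist_force"],o["t"])
c=imaging.capture("wrist");pickle.dump(c,open("w2.pkl","wb"))
u,v=proj(c,np.array([531.5,-11,100]));print(u,v)
x0=int(u-100);y0=int(max(v-75,0));print(x0,y0);cv2.imwrite("pics/w2.png",cv2.resize(c["pixels"][y0:y0+150,x0:x0+200],None,fx=4,fy=4,interpolation=cv2.INTER_CUBIC))
```

```text
[544.29061044  -9.54407991 128.44865213] [-1.51053924  0.32633702 -0.95600172] 5.15
315.60225488532757 201.36043139197864
215 126
```

View pics/w2.png

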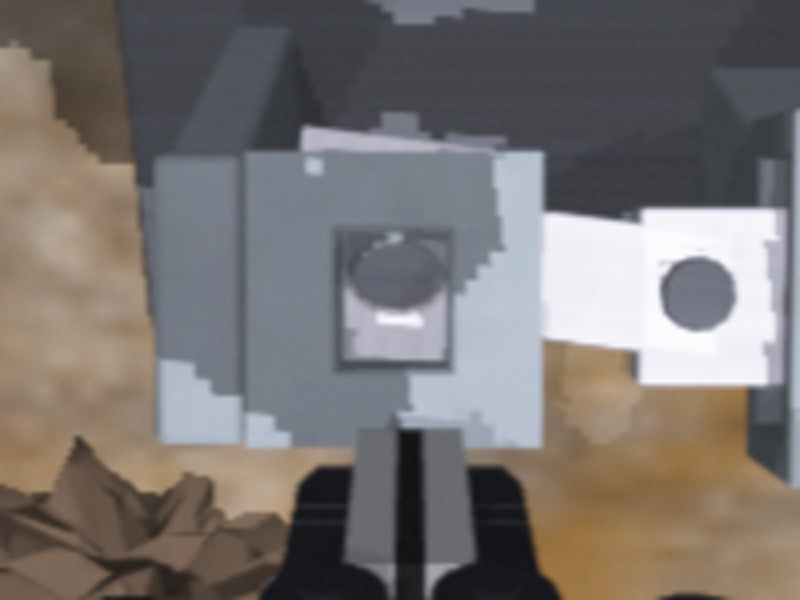

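The slot centre in the crop is at (395,298), within 1 mm of my estimate. The eye's lower rim is at row 308, so the eye lies about 6–7 mm towards the robot (clevis -x). Now I'll go to the pin.

Run:
```python
from h import *
from rig import bot
o=bot.get_obs();print(o["q"])
plan(o,[541,-334,230],down(-1.065))
```

```text
[-0.07047251 -0.0107027   2.1196332   0.01549094  0.84139049 -1.67653701]
tool dp mm [  -4.7 -324.8  -97.6] norm 339.2
then rot deg [ 5.63 10.08 62.31]
```

step_arm --dp '[[0, 0, -0.035], [0, -0.01, -0.035], [-0.001, -0.036, -0.015], [-0.001, -0.04, -0.0126], [-0.001, -0.04, 0], [-0.001, -0.04, 0], [-0.001, -0.04, 0], [0, -0.04, 0], [0, -0.04, 0], [0, -0.039, 0]]' --rotation '[[0, 0, 0], [0, 0, 0], [0, 0, 0], [0, 0, 0], [0, 0, 0], [0, 0, 0], [0, 0, 0], [0, 0, 0], [0, 0, 0], [0, 0, 0]]' --grip 0.055

```text
t: 6.03
tool_pos: [545.9, -337.1, 235.2]
tool_rot: [0.1, -0.013, 0.995, -0.003]
wrist_force: [0.7, 0.5, 0.5]
width: 54.5
finger_force: 0.0
```

step_arm --dp '[[0, 0, 0], [0, 0, 0], [0, 0, 0], [0, 0, 0], [0, 0, 0], [0, 0, 0], [0, 0, 0], [0, 0, 0], [0, 0, 0], [0, 0, 0]]' --rotation '[[0.63, 1.12, 6.92], [0.63, 1.12, 6.92], [0.63, 1.12, 6.92], [0.63, 1.12, 6.92], [0.63, 1.12, 6.92], [0.63, 1.12, 6.92], [0.63, 1.12, 6.92], [0.63, 1.12, 6.92], [0.63, 1.12, 6.92], [0, 0, 0]]'

```text
t: 6.87
tool_pos: [546.8, -335.0, 234.5]
tool_rot: [0.003, 0.508, 0.861, 0.001]
wrist_force: [-0.2, 0.7, -0.5]
width: 54.8
finger_force: 0.0
```

Run:
```python
from h import *
from rig import bot,imaging
import cv2
o=bot.get_obs();print(o["tool_pos"],o["wrist_force"],o["t"],Rq(o["tool_rot"]).as_matrix().round(3))
c=imaging.capture("wrist");pickle.dump(c,open("w3.pkl","wb"))
u,v=proj(c,np.array([541,-334,121]));print(u,v)
x0=int(u-100);y0=int(max(v-90,0));print(x0,y0);cv2.imwrite("pics/w3.png",cv2.resize(c["pixels"][y0:y0+150,x0:x0+200],None,fx=4,fy=4,interpolation=cv2.INTER_CUBIC))
```

```text
[ 546.79194631 -334.98386619  234.54019324] [-0.19577155  0.66999765 -0.49124738] 6.8667 [[-0.483  0.876  0.007]
 [ 0.876  0.483 -0.001]
 [-0.005  0.006 -1.   ]]
310.6972332930044 186.96909719512507
210 96
```

View pics/w3.png

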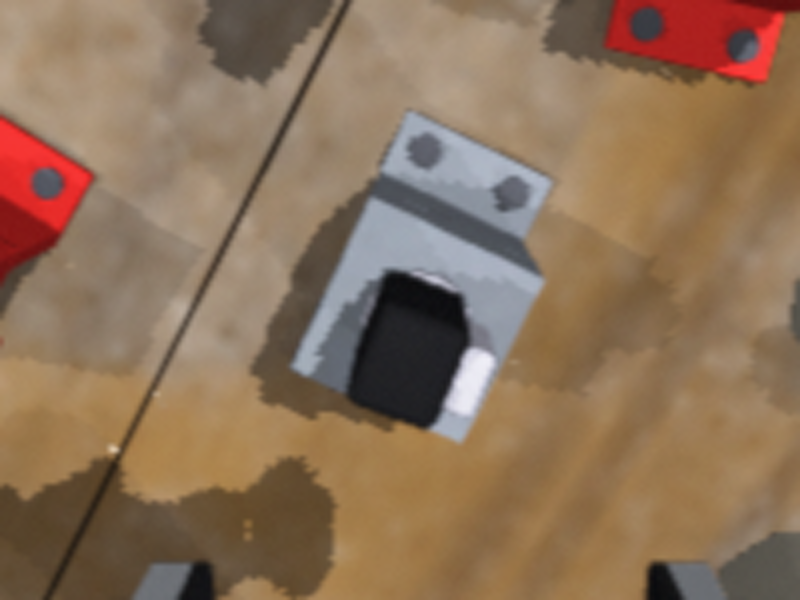

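The handle's top face has corners near (372,305), (465,335), (428,427) and (350,400), and the button is on its right at (470,382). I'll work out its yaw and centre.

Run:
```python
from h import *
from rig import bot
c=pickle.load(open("w3.pkl","rb"));f=lambda x,y:(210+x/4,96+y/4)
P=[atz(c,f(*q),121) for q in [(375,306),(466,335),(428,427),(350,400)]];P=np.array(P);print(P.round(1))
e=lambda a,b:(np.degrees(np.arctan2(*(P[b]-P[a])[1::-1])).round(1),np.linalg.norm(P[b]-P[a]).round(1))
print(e(0,1),e(3,2),e(2,1),e(3,0),P.mean(0))
B=np.array([atz(c,f(*q),72) for q in [(370,195),(543,278),(463,442),(292,370)]]);print(B.round(1),B.mean(0))
bt=[atz(c,f(*q),115) for q in [(482,348),(496,356),(466,416),(445,407)]];print(np.round(bt,1))
```

```text
[[ 529.4 -325.4  121. ]
 [ 550.1 -321.5  121. ]
 [ 553.1 -344.2  121. ]
 [ 534.6 -347.1  121. ]]
(np.float64(10.7), np.float64(21.1)) (np.float64(8.8), np.float64(18.7)) (np.float64(97.3), np.float64(23.0)) (np.float64(103.5), np.float64(22.3)) [ 541.78621615 -334.54373038  121.        ]
[[ 518.  -310.6   72. ]
 [ 567.5 -307.9   72. ]
 [ 571.2 -357.1   72. ]
 [ 521.5 -361.4   72. ]] [ 544.54095297 -334.25857974   72.        ]
[[ 555.7 -323.5  115. ]
 [ 559.4 -323.6  115. ]
 [ 560.4 -339.4  115. ]
 [ 555.1 -339.8  115. ]]
```

Run:
```python
from h import *
from rig import bot
print(bot.grasp_offset)
plan(bot.get_obs(),[543.8,-334.2,82],down(np.radians(-80)))
```

```text
18.700000000000003
tool dp mm [  2.6  -2.9 152.2] norm 152.3
then rot deg [ 0.39  0.24 19.18]
```

step_arm --dp '[[0.0026, -0.0029, 0.03], [0, 0, 0], [0, 0, 0], [0, 0, 0], [0, 0, 0.03], [0, 0, 0.03], [0, 0, 0.02], [0, 0, 0]]' --rotation '[[0, 0, 0], [0.13, 0.08, 6.4], [0.13, 0.08, 6.4], [0.13, 0.08, 6.4], [0, 0, 0], [0, 0, 0], [0, 0, 0], [0, 0, 0]]'

```text
t: 7.58
tool_pos: [538.3, -331.2, 118.0]
tool_rot: [-0.005, 0.643, 0.766, -0.0]
wrist_force: [-1.0, 0.5, -1.1]
width: 54.8
finger_force: 0.0
```

Run:
```python
from h import *
from rig import bot
o=bot.get_obs();plan(o,[543.8,-334.2,82],down(np.radians(-80)));print(o["tool_pos"])
```

```text
tool dp mm [-4.2  5.2 35.9] norm 36.6
then rot deg [-0.41 -0.41  0.  ]
[ 538.27765087 -331.17685067  118.00767609]
```

step_arm --dp '[[-0.0042, 0.0052, 0], [0, 0, 0], [0, 0, 0.012], [0, 0, 0.012], [0, 0, 0.008], [0, 0, 0], [0, 0, 0]]' --rotation '[[-0.4, -0.4, 0], [0, 0, 0], [0, 0, 0], [0, 0, 0], [0, 0, 0], [0, 0, 0], [0, 0, 0]]'

```text
t: 8.17
tool_pos: [546.4, -335.9, 89.6]
tool_rot: [0.003, 0.644, 0.765, 0.001]
wrist_force: [-0.3, -0.9, 1.1]
width: 54.9
finger_force: 0.0
```

Run:
```python
from h import *
from rig import bot
o=bot.get_obs();plan(o,[543.8,-334.2,82],down(np.radians(-80)));print(o["tool_pos"])
```

```text
tool dp mm [ 2.2 -2.3  7.5] norm 8.2
then rot deg [ 0.27  0.23 -0.18]
[ 546.37297703 -335.93959308   89.55783208]
```

step_arm --dp '[[0.0022, -0.0023, 0.0075], [0, 0, 0], [0, 0, 0]]' --rotation '[[0.27, 0.23, -0.2], [0, 0, 0], [0, 0, 0]]'

```text
t: 8.42
tool_pos: [544.3, -334.5, 82.9]
tool_rot: [0.001, 0.643, 0.766, 0.0]
wrist_force: [-0.2, -0.0, 0.5]
width: 55.0
finger_force: 0.0
```

step_arm --dp '[[0, 0, 0], [0, 0, 0], [0, 0, 0], [0, 0, 0], [0, 0, 0], [0, 0, 0]]' --rotation '[[0, 0, 0], [0, 0, 0], [0, 0, 0], [0, 0, 0], [0, 0, 0], [0, 0, 0]]' --grip 0.015 --grip_force 50

```text
t: 8.92
tool_pos: [544.5, -335.2, 84.7]
tool_rot: [0.001, 0.643, 0.766, -0.0]
wrist_force: [-3.1, 0.3, 3.8]
width: 23.3
finger_force: 52.6
```

The button is in: the opening is 23 mm at 52 N. Now I'll lift slowly at first.

step_arm --dp '[[0, 0, -0.004], [0, 0, -0.008], [0, 0, -0.015], [0, 0, -0.02], [0, 0, -0.025], [0, 0, -0.025], [0, 0, -0.01], [0, 0, 0], [0, 0, 0]]' --rotation '[[0, 0, 0], [0, 0, 0], [0, 0, 0], [0, 0, 0], [0, 0, 0], [0, 0, 0], [0, 0, 0], [0, 0, 0], [0, 0, 0]]'

```text
t: 9.67
tool_pos: [544.7, -334.7, 190.6]
tool_rot: [0.002, 0.643, 0.766, 0.0]
wrist_force: [-0.0, 0.3, -3.7]
width: 22.9
finger_force: 54.0
```

Run:
```python
from h import *
from rig import bot,imaging
import cv2
o=bot.get_obs();print(o["tool_pos"],o["tool_rot"],o["wrist_force"],o["width"],o["q"])
c=imaging.capture("scene");pickle.dump(c,open("s4.pkl","wb"));w=imaging.capture("wrist");pickle.dump(w,open("w4.pkl","wb"))
u,v=proj(c,o["tool_pos"]);x0,y0=int(u-50),int(v-50)
a=cv2.resize(c["pixels"][y0:y0+100,x0:x0+100],(400,400),interpolation=cv2.INTER_CUBIC)
b=cv2.resize(w["pixels"][150:350,220:420],(400,400),interpolation=cv2.INTER_CUBIC)
cv2.imwrite("pics/l4.png",np.hstack([a,b]));print(x0,y0,proj(w,o["tool_pos"]))
```

```text
[ 544.67706462 -334.65186232  190.58406765] [1.74276338e-03 6.42672578e-01 7.66138934e-01 2.32841455e-04] [-0.00805415  0.25986518 -3.65884223] 22.90152046667412 [-5.89951565e-01  2.22365045e-01  1.73147265e+00  9.40972551e-05
  1.18423954e+00 -7.64817525e-01]
196 138 [317.44426796 251.47593584]
```

View pics/l4.png

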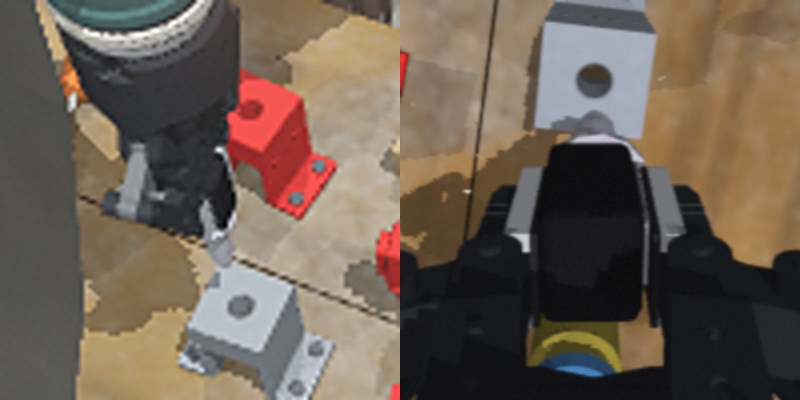

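The pin is clear of the block and held straight. Its nose tip in the right-hand crop is near (598,114), and the block hole is at (594,80). I'll compute the pin's offset in the tool and plan the move to the clevis.

Run:
```python
from h import *
from rig import bot
o=bot.get_obs();w=pickle.load(open("w4.pkl","rb"))
Rt=Rq(o["tool_rot"]);p=o["tool_pos"]
f=lambda x,y:(220+(x-400)/2,150+y/2)
print("hole",atz(w,f(594,80),72))
print("pred tip far/near edge:",[proj(w,p+Rt.apply([dx,0,62.7])).round(1) for dx in(-3.5,0,3.5)],"nose top seen",f(598,112))
print("flange seen",f(592,136),[proj(w,p+Rt.apply([14.5,dy,12.7])).round(1) for dy in(-14,0,14)])
# target: nose above slot, lean 24, yaw kept minimal change
lean=np.radians(24);ax=np.array([-np.sin(lean),0,np.cos(lean)])
y0=np.array([-.026,1,0]);ax=np.array([-.9997*np.sin(lean),-.026*np.sin(lean),np.cos(lean)])
# smallest rotation taking tool z to -ax
z=Rt.apply([0,0,1]);v=np.cross(z,-ax);ang=np.arcsin(np.linalg.norm(v));Rg=R.from_rotvec(v/np.linalg.norm(v)*ang)*Rt
xc=np.cross(y0,ax);S=np.array([531,-12,100])
tgt=S-4*xc+ax*(62.7+30)
print(tgt,xc);plan(o,tgt,Rg)
```

```text
hole [ 544.20579391 -333.4716582    72.        ]
pred tip far/near edge: [array([315.7, 213.7]), array([315.7, 209.2]), array([315.7, 204.7])] nose top seen (319.0, 206.0)
flange seen (316.0, 218.0) [array([290.2, 213.7]), array([315.3, 213.7]), array([340.4, 213.6])]
[489.6526427  -13.07532538 183.05810562] [0.91354546 0.02375218 0.40688958]
tool dp mm [325.2   2.9   5.3] norm 325.2
then rot deg [-23.78  -3.6    0.  ]
```

step_arm --dp '[[0.02, 0, -0.01], [0.036, 0, 0], [0.038, 0, 0], [0.038, 0, 0], [0.038, 0, 0], [0.038, 0, 0], [0.038, 0.001, 0], [0.038, 0.001, 0], [0.03, 0.001, 0], [0.011, 0, 0]]' --rotation '[[0, 0, 0], [0, 0, 0], [0, 0, 0], [0, 0, 0], [0, 0, 0], [0, 0, 0], [0, 0, 0], [0, 0, 0], [0, 0, 0], [0, 0, 0]]'

```text
t: 10.6
tool_pos: [488.4, -10.4, 197.4]
tool_rot: [-0.001, 0.642, 0.767, -0.0]
wrist_force: [-0.6, 0.1, -0.2]
width: 23.2
finger_force: 55.4
```

step_arm --dp '[[0, 0, 0], [0, 0, 0], [0, 0, 0], [0, 0, 0], [0, 0, 0], [0, 0, 0], [0, 0, 0]]' --rotation '[[-5.95, -0.9, 0], [-5.95, -0.9, 0], [-5.95, -0.9, 0], [-5.95, -0.9, 0], [0, 0, 0], [0, 0, 0], [0, 0, 0]]'

```text
t: 11.18
tool_pos: [491.5, -14.5, 200.1]
tool_rot: [0.157, 0.629, 0.749, 0.137]
wrist_force: [-1.3, -0.5, 1.1]
width: 23.1
finger_force: 56.4
```

```bash
cat >> h.py <<'E'
lean=np.radians(24);AX=np.array([-.9997*np.sin(lean),-.026*np.sin(lean),np.cos(lean)]);YC=np.array([-.026,1,0]);YC/=np.linalg.norm(YC);XC=np.cross(YC,AX);S=np.array([531,-12,100])
OFF=np.array([-0.5,1.0,12.7])  # flange underside centre in tool; z: flange is 12.7 beyond TCP
def pinst(o):
    """pin flange centre in clevis axes, and error in tool-axes: what to turn to align"""
    Rt=Rq(o["tool_rot"]);f=o["tool_pos"]+Rt.apply(OFF)-S
    print("pin in clevis",[round(float(f@a),1) for a in(XC,YC,AX)],"tip z",round(float(f@AX)-50,1))
    z=Rt.apply([0,0,1]);v=np.cross(z,-AX);print("align rot deg",np.degrees(Rt.inv().apply(v)).round(2))
    print("F in clevis",[round(float(o["wrist_force"]@a),1) for a in(XC,YC,AX)],"width",o["width"].round(1))
def step(o,d):
    "clevis-axes displacement mm -> tool"
    print("tool dp for",d,Rq(o["tool_rot"]).inv().apply(d[0]*XC+d[1]*YC+d[2]*AX).round(2))
E
python3 - <<'E'
from h import *
from rig import bot,imaging
import cv2
o=bot.get_obs();print(o["t"],o["tool_pos"],o["q"]);pinst(o);[step(o,d) for d in([1,0,0],[0,1,0],[0,0,1])]
w=imaging.capture("wrist");pickle.dump(w,open("w5.pkl","wb"));s=imaging.capture("scene");pickle.dump(s,open("s5.pkl","wb"))
u,v=proj(s,S);x0,y0=int(u-40),int(v-55)
a=cv2.resize(s["pixels"][y0:y0+80,x0:x0+80],(400,400),interpolation=cv2.INTER_CUBIC)
b=cv2.resize(w["pixels"][150:350,220:420],(400,400),interpolation=cv2.INTER_CUBIC)
cv2.imwrite("pics/l5.png",np.hstack([a,b]));print(x0,y0)
E
```

```text
11.1833 [491.50331294 -14.45662047 200.13170933] [-0.12082276 -0.34771199  2.30677774  0.08291673  0.76722176 -0.34296687]
pin in clevis [5.7, -1.8, 94.9] tip z 44.9
align rot deg [0.08 0.15 0.  ]Traceback (most recent call last):
  File "<stdin>", line 4, in <module>
  File "h.py", line 30, in pinst
    print("F in clevis",[round(float(o["wrist_force"]@a),1) for a in(XC,YC,AX)],"width",o["width"].round(1))
                                                                                        ^^^^^^^^^^^^^^^^
AttributeError: 'float' object has no attribute 'round'
```

```bash
sed -i 's/o\["width"\].round(1)/round(o["width"],1)/' h.py
python3 - <<'E'
from h import *
from rig import bot
o=bot.get_obs();pinst(o);[step(o,d) for d in([1,0,0],[0,1,0],[0,0,1],[-9.7,1.8,-18])]
E
```

```text
pin in clevis [5.7, -1.8, 94.9] tip z 44.9
align rot deg [0.08 0.15 0.  ]
F in clevis [-0.8, -0.4, 1.5] width 23.1
tool dp for [1, 0, 0] [-0.15  0.99  0.  ]
tool dp for [0, 1, 0] [ 0.99  0.15 -0.  ]
tool dp for [0, 0, 1] [-0.  0. -1.]
tool dp for [-9.7, 1.8, -18] [ 3.27 -9.35 17.98]
```

step_arm --dp '[[0.0033, -0.0093, 0], [0, 0, 0.01], [0, 0, 0.008], [0, 0, 0], [0, 0, 0]]' --rotation '[[0.1, 0.1, 0], [0, 0, 0], [0, 0, 0], [0, 0, 0], [0, 0, 0]]'

```text
t: 11.6
tool_pos: [489.2, -12.1, 178.1]
tool_rot: [0.155, 0.629, 0.75, 0.137]
wrist_force: [-0.2, 0.4, 0.6]
width: 23.3
finger_force: 57.0
```

Run:
```python
from h import *
from rig import bot,imaging
import cv2
o=bot.get_obs();print(o["t"]);pinst(o)
w=imaging.capture("wrist");pickle.dump(w,open("w5.pkl","wb"));s=imaging.capture("scene");pickle.dump(s,open("s5.pkl","wb"))
u,v=proj(s,S);x0,y0=int(u-40),int(v-55)
a=cv2.resize(s["pixels"][y0:y0+80,x0:x0+80],(400,400),interpolation=cv2.INTER_CUBIC)
b=cv2.resize(w["pixels"][130:330,220:420],(400,400),interpolation=cv2.INTER_CUBIC)
cv2.imwrite("pics/l5.png",np.hstack([a,b]));print(x0,y0)
f=o["tool_pos"]+Rq(o["tool_rot"]).apply(OFF);tip=f+Rq(o["tool_rot"]).apply([0,0,50])
for n,X in(("tip",tip),("slot",S)):
  print(n,(proj(s,X)-[x0,y0])*5,(proj(w,X)-[220,130])*2+[400,0])
```

```text
11.6
pin in clevis [-5.4, 0.7, 75.6] tip z 25.6
align rot deg [-0.09 -0.02  0.  ]
F in clevis [0.0, 0.4, 0.6] width 23.3
344 199
tip [219.75567753 231.95769177] [595.59629206 161.69932441]
slot [200.20165343 279.45791056] [608.54228123 144.44416129]
```

View pics/l5.png

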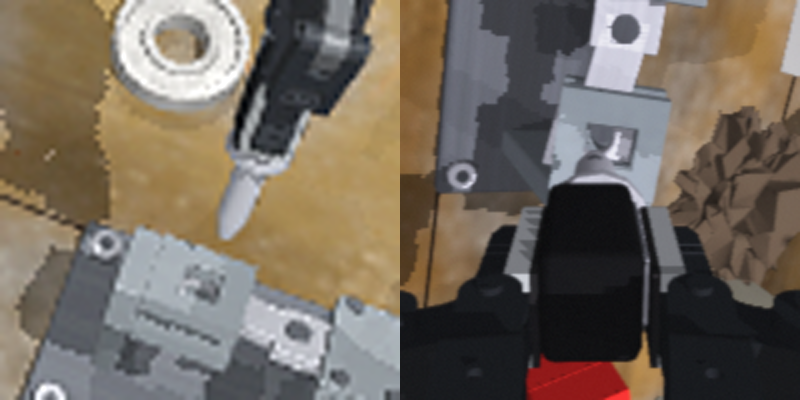

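In both views, tip and slot sit where predicted relative to each other, to within 1 mm. I'll descend to the ear.

step_arm --dp '[[-0.0009, 0.0014, 0.006], [0, 0, 0.008], [0, 0, 0.006], [0, 0, 0.003], [0, 0, 0], [0, 0, 0]]' --rotation '[[0, 0, 0], [0, 0, 0], [0, 0, 0], [0, 0, 0], [0, 0, 0], [0, 0, 0]]'

```text
t: 12.2
tool_pos: [499.8, -12.6, 158.3]
tool_rot: [0.156, 0.628, 0.75, 0.138]
wrist_force: [0.1, 0.4, -0.5]
width: 23.3
finger_force: 56.2
```

Run:
```python
from h import *
from rig import bot
pinst(bot.get_obs())
```

```text
pin in clevis [-3.7, -0.1, 53.3] tip z 3.3
align rot deg [-0.    0.01  0.  ]
F in clevis [-0.1, 0.3, -0.5] width 23.3
```

step_arm --dp '[[0, 0, 0.003], [0, 0, 0.003], [0, 0, 0.003], [0, 0, 0.002], [0, 0, 0]]' --rotation '[[0, 0, 0], [0, 0, 0], [0, 0, 0], [0, 0, 0], [0, 0, 0]]'

```text
t: 12.62
tool_pos: [504.4, -12.4, 148.3]
tool_rot: [0.156, 0.628, 0.75, 0.138]
wrist_force: [-0.5, 0.4, 0.8]
width: 23.3
finger_force: 56.8
```

Run:
```python
from h import *
from rig import bot
pinst(bot.get_obs())
```

```text
pin in clevis [-3.6, -0.1, 42.3] tip z -7.7
align rot deg [ 0.02  0.02 -0.  ]
F in clevis [-0.2, 0.4, 0.9] width 23.3
```

The nose is in the slot and moving freely. I'll go on gently through the eye level.

step_arm --dp '[[0, 0, 0.002], [0, 0, 0.002], [0, 0, 0.002], [0, 0, 0]]' --rotation '[[0, 0, 0], [0, 0, 0], [0, 0, 0], [0, 0, 0]]'

```text
t: 12.95
tool_pos: [507.6, -12.6, 143.6]
tool_rot: [0.157, 0.628, 0.749, 0.138]
wrist_force: [0.8, -1.3, -2.1]
width: 23.0
finger_force: 54.5
```

Run:
```python
from h import *
from rig import bot
pinst(bot.get_obs())
```

```text
pin in clevis [-2.6, -0.4, 36.6] tip z -13.4
align rot deg [ 0.11  0.06 -0.  ]
F in clevis [-0.1, -1.3, -2.2] width 23.0
```

The tip is at -13.4 with no stop, so the nose is in the eye. I'll centre it on x and continue.

step_arm --dp '[[-0.0002, 0.0012, 0.001], [-0.0001, 0.0012, 0.001], [0, 0, 0.001], [0, 0, 0]]' --rotation '[[0, 0, 0], [0, 0, 0], [0, 0, 0], [0, 0, 0]]'

```text
t: 13.28
tool_pos: [510.4, -12.5, 141.4]
tool_rot: [0.156, 0.628, 0.75, 0.138]
wrist_force: [0.9, -3.1, -2.4]
width: 23.3
finger_force: 54.6
```

Run:
```python
from h import *
from rig import bot
pinst(bot.get_obs())
```

```text
pin in clevis [-0.9, -0.3, 33.5] tip z -16.5
align rot deg [0.03 0.04 0.  ]
F in clevis [-0.2, -3.1, -2.5] width 23.3
```

step_arm --dp '[[-0.0009, 0.0008, 0.001], [0, 0, 0.002], [0, 0, 0.002], [0, 0, 0.002], [0, 0, 0]]' --rotation '[[0, 0, 0], [0, 0, 0], [0, 0, 0], [0, 0, 0], [0, 0, 0]]'

```text
t: 13.7
tool_pos: [514.1, -12.9, 135.2]
tool_rot: [0.156, 0.628, 0.749, 0.138]
wrist_force: [-1.0, 1.1, -1.1]
width: 23.0
finger_force: 55.0
```

Run:
```python
from h import *
from rig import bot
pinst(bot.get_obs())
```

```text
pin in clevis [-0.0, -0.8, 26.3] tip z -23.7
align rot deg [0.04 0.01 0.  ]
F in clevis [-1.3, 1.1, -0.6] width 23.0
```

step_arm --dp '[[0, 0, 0.0025], [0, 0, 0.0025], [0, 0, 0.0025], [0, 0, 0.0025], [0, 0, 0]]' --rotation '[[0, 0, 0], [0, 0, 0], [0, 0, 0], [0, 0, 0], [0, 0, 0]]'

```text
t: 14.12
tool_pos: [518.2, -12.7, 126.0]
tool_rot: [0.156, 0.628, 0.75, 0.138]
wrist_force: [-0.1, -1.8, -2.0]
width: 23.0
finger_force: 54.3
```

Run:
```python
from h import *
from rig import bot
pinst(bot.get_obs())
```

```text
pin in clevis [-0.1, -0.8, 16.2] tip z -33.8
align rot deg [0.02 0.01 0.  ]
F in clevis [-1.0, -1.8, -1.8] width 23.0
```

step_arm --dp '[[0, 0, 0.0025], [0, 0, 0.0025], [0, 0, 0.0025], [0, 0, 0.0025], [0, 0, 0.002], [0, 0, 0]]' --rotation '[[0, 0, 0], [0, 0, 0], [0, 0, 0], [0, 0, 0], [0, 0, 0], [0, 0, 0]]'

```text
t: 14.62
tool_pos: [523.0, -12.7, 115.0]
tool_rot: [0.156, 0.628, 0.75, 0.138]
wrist_force: [0.5, -0.4, -2.2]
width: 23.1
finger_force: 54.2
```

Run:
```python
from h import *
from rig import bot
pinst(bot.get_obs())
```

```text
pin in clevis [-0.1, -0.8, 4.3] tip z -45.7
align rot deg [0.02 0.01 0.  ]
F in clevis [-0.5, -0.4, -2.2] width 23.1
```

Nearly seated; a few more small steps.

step_arm --dp '[[0, 0, 0.001], [0, 0, 0.001], [0, 0, 0.001], [0, 0, 0.001], [0, 0, 0]]' --rotation '[[0, 0, 0], [0, 0, 0], [0, 0, 0], [0, 0, 0], [0, 0, 0]]'

```text
t: 15.03
tool_pos: [524.7, -12.7, 111.7]
tool_rot: [0.156, 0.628, 0.749, 0.138]
wrist_force: [-0.9, -2.0, -3.6]
width: 22.9
finger_force: 53.9
```

step_arm --dp '[[0, 0, 0.001], [0, 0, 0.001], [0, 0, 0]]' --rotation '[[0, 0, 0], [0, 0, 0], [0, 0, 0]]'

```text
t: 15.28
tool_pos: [526.3, -13.1, 111.9]
tool_rot: [0.157, 0.628, 0.749, 0.138]
wrist_force: [-8.7, -3.1, 12.6]
width: 23.1
finger_force: 60.6
```

The flange is seated, with about 15 N axial force. I'll release and retreat along the axis.

step_arm --dp '[[0, 0, -0.0005], [0, 0, 0], [0, 0, 0], [0, 0, 0], [0, 0, 0]]' --rotation '[[0, 0, 0], [0, 0, 0], [0, 0, 0], [0, 0, 0], [0, 0, 0]]' --grip 0.055

```text
t: 15.7
tool_pos: [525.6, -12.7, 110.6]
tool_rot: [0.156, 0.628, 0.749, 0.138]
wrist_force: [0.5, -0.2, 0.7]
width: 55.1
finger_force: 0.0
```

step_arm --dp '[[0, 0, -0.01], [0, 0, -0.02], [0, 0, -0.03], [0, 0, -0.03], [0, 0, -0.03], [0, 0, -0.03], [0, 0, 0], [0, 0, 0]]' --rotation '[[0, 0, 0], [0, 0, 0], [0, 0, 0], [0, 0, 0], [0, 0, 0], [0, 0, 0], [0, 0, 0], [0, 0, 0]]'

```text
t: 16.37
tool_pos: [465.3, -14.4, 251.1]
tool_rot: [0.159, 0.628, 0.749, 0.14]
wrist_force: [0.2, 0.5, -0.8]
width: 54.6
finger_force: 0.0
```

Run:
```python
from h import *
from rig import bot,imaging
import cv2
o=bot.get_obs();print(o["t"],o["tool_pos"],o["wrist_force"],o["width"])
w=imaging.capture("wrist");s=imaging.capture("scene")
u,v=proj(s,S);x0,y0=int(u-50),int(v-60)
a=cv2.resize(s["pixels"][y0:y0+100,x0:x0+100],(400,400),interpolation=cv2.INTER_CUBIC)
u,v=proj(w,S);x0,y0=int(u-70),int(max(v-70,0))
b=cv2.resize(w["pixels"][y0:y0+140,x0:x0+140],(400,400),interpolation=cv2.INTER_CUBIC)
cv2.imwrite("pics/l6.png",np.hstack([a,b]))
```

```text
16.3667 [465.28421636 -14.42948827 251.07050585] [ 0.21381119  0.45308149 -0.75922832] 54.64891616776934
```

View pics/l6.png

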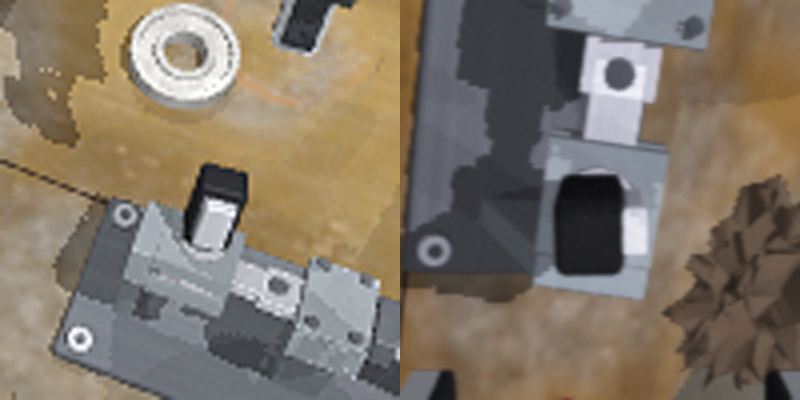

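The picture shows the pin seated on the ear at (215,245) with its button out, the tongue in line, the bystanders in place and the arm clear. I'll hand it in.

```bash
python3 -c "
from rig import ticket
print(ticket.close_job())"
```

```text
the job is handed in; nothing more can be done
None
```

I handed the job in at about 16 s. The drawbar is home, and the pin is through both ears and the eye with its flange seated and its button sprung out. The bystanders I could see had not moved; no verdict came back.

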